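# Demagnetise the vice: feed it through the tunnel with the push stick

### The job

The small steel toolmaker's vice has become magnetised: set it gently, lengthways, on the infeed of the tunnel demagnetiser's slide and let go. Then, with the wooden push stick, push it slowly (aim for about 5 cm a second, never above 15) through the tunnel until it lies wholly clear of the housing on the outfeed slide, keeping your hand off it from the moment it starts into the tunnel. Finally draw the stick out and lay it back in both forks of its rest as it lay before, leaving the other things on the bench where they are.

Things in the scene. Friction and masses are not known exactly. Their poses are not given: they have to be found in the camera images.
- demag: Tunnel demagnetiser, fixed, already switched on: grey housing 130 mm wide (x), 110 deep (y -55 to +55), 125 high. A straight white slide runs through it along y, the feed direction: open infeed end at y -175, outfeed to +185. Slide floor 30 mm above the bench, 54 mm wide between two fences that are 6 mm thick and stand 8 mm above the floor. Origin on the bench under the housing's middle, z up.
- load (a point): Point on the slide floor of the infeed, midway between the fences and 63 mm before the housing's entry face: a good place for the middle of the vice. Axes as the demagnetiser's.
- entry (a point): Middle of the tunnel's entry mouth at slide floor level, on the housing's infeed face (y = -55 mm of the demagnetiser). The opening is 54 mm wide and 50 mm high, its ceiling 80 mm above the bench.
- exit (a point): Middle of the tunnel's exit mouth at slide floor level, on the housing's outfeed face (y = +55 mm of the demagnetiser). Beyond it the outfeed runs 124 mm to an end stop 8 mm high.
- vice: Small steel toolmaker's vice lying on the bench, about 0.5 kg: 70 mm long (its y), 40 wide (x), 36 high. Origin at the middle of its underside, z up. Base 14 mm high over the whole length; fixed jaw (y +15 to +35) and moving jaw (y -16.5 to +8.5) rise to 36 mm, all 40 mm wide: grip it across its width at the middle. Both end faces are flat and upright; either end may lead.
- push_stick: Wooden push stick, 80 g, at first lying in its rest; 265 mm long along its y, flat underside. Origin on the underside below the middle of the handle, z up. Handle: upright board 16 mm thick (x), 100 long (y -50 to +50), 40 high. Ahead of it a blade 16 wide and 18 high, then a cross head 32 wide (x), 22 high, whose flat front face at y = +215 does the pushing.
- stick_head (a point): Middle of the flat front face of the push stick's cross head (y = +215, z = +11 mm of the stick).
- rest: Low grey plastic rest for the stick, fixed beside the infeed, on the side away from the robot. Origin on the bench, z up, y along the stick towards its head. Two forks, 10 mm thick, at y = -40 and +120 mm, each with a level seat 22 mm above the bench, 28 mm wide between tines that rise to 42 mm. The stick at first lies with its origin within 8 mm of the point 22 mm above the rest's origin.
- bench_block: Hexagonal steel bench block with six small holes, 60 mm across, 22 mm high, loose bystander. Origin under its centre.
- jar: Small glass jar with black lid, 42 mm across, 40 mm high, loose bystander. Origin under its centre.
- loupe: Black eye loupe standing on its small end, 40 mm across, 34 mm high, loose bystander. Origin under its centre.
- die_holder: Stepped round steel die holder, 38 mm across, 30 mm high, loose bystander. Origin under its centre.
- hammer: Small bench hammer, 200 mm, lying down, loose bystander.
- tweezers: Steel tweezers, 120 mm, lying down, loose bystander. Origin at the middle.
- parts_tray: Round grey parts tray with a clear dome, 110 mm across, 51 mm high, loose bystander. Origin under its centre.
- driver_stand: Turned aluminium stand, 84 mm across, with six slim screwdrivers, 135 mm high, loose bystander. Origin under its centre.
There are look-alikes about, which are no part of the job. Leave any purple look-alike of the vice alone. What is shaped like the rest but green is not meant.

How it is judged:
By the outcome, as a careful person would: the job done as asked, in the order asked, and still so for the second after the job is handed in, with the robot touching nothing.
It also fails if it takes over 72 s, if anything falls off the work surface, if the arm or the gripper's body presses on something with over 40 N, if the wrist force passes 120 N, or if a joint passes its speed limit or range.

### The arm

A 6-joint arm with a two-finger parallel gripper is mounted at the origin on the work surface. World frame = base frame: x ahead of the robot, y to its left, z up, the work surface at z = 0. Lengths are in m, angles in rad, forces in N, time in s.
With the tool pointing down it reaches from about 0.325 to 0.775 m from the base axis. Payload 5.5 kg.
Tool frame: the origin (TCP) lies between the finger pads; the fingertips stand 8 mm ahead of it and the grasp point (between the pads) lies 11 mm behind it (tcp_to_tips is the distance from the TCP to the fingertips, in m); z points along the fingers, y is the line along which they close (so a half turn about z gives the same grasp; the last joint's range is limited). The gripper opens to 88 mm and grips with 3 to 60 N. Pads are 20 mm wide; open, the fingers measure 115 mm over their backs; the gripper's body (75 mm by 178 mm) begins 61 mm behind the grasp point.
Start: joints at [1.059, 0.091, 1.231, -0, 1.82, -0.057], TCP at [0.264, 0.539, 0.231] pointing down, gripper open.
Joint ranges: [-2.87, 2.87], [-0.86, 2.18], [0.17, 2.46], [-1.51, 4.65], [0.06, 2.69], [-2.65, 2.65]. Speed limits (rad/s): [2.57, 2.57, 3.01, 3.14, 3.14, 3.14].

### API

Orientations are given as a unit quaternion [w, x, y, z].
In Python, from bench import * gives the robot as it stands. Calls block until the motion is done:
- move_to(position, orientation): joint-space move of the TCP to a pose.
- move_l(position, speed=0.15, orientation=None): straight line of the TCP; orientation=None keeps the orientation; speed is the mean speed in m/s.
- movej(angles): joint-space move.
- gripper_open() and close(): open the fingers fully, or close them until they stop; the grip force is fixed at half the most.
- hold(seconds).
- inverse_kinematics(position, orientation): joint angles nearest the present ones, or None.
- state(): the state.
- get_image(name): name is "scene" or "top"; returns a dict with "frame" (420x560x3 uint8, blue, green, red), "depth" (420x560 float32, m along the optical axis (not along the pixel's ray), 0 where there is no reading), "camera_matrix" (3x3 intrinsics, pixels), "view" (4x4, takes a point from world to camera coordinates). Camera axes: x right, y up, looking along -z (the intrinsics and any distortion apply to the point x, -y, -z); pixel columns grow to the right and rows downward; lengths in m; the calibration is good to about 2 mm. A picture is of the moment at which its call begins.
A pose or a line that the arm cannot do raises IKError and nothing moves.
- job_done(): hands the job in; it is judged then, once.
The state is a dict: "time": time; "joint_pos": joint angles; "dq": joint speeds; "joint_torque": joint torques, N m; "ee_pos": TCP position; "ee_rot": TCP orientation; "ft_force": force on the tool from outside, world axes, zero at the start; "moment": the same for the moment, N m; "finger_gap": finger opening in m; "finger_force": force on a finger pad.
Only numpy, scipy, OpenCV 4.12 (cv2) and the standard library are available. Lean on these libraries where they do the work, as an engineer would, in place of code of your own. Each camera call takes 0.05 s, during which the arm holds its last target. There are 200 camera calls.

## Working session

There is one attempt and no reset: what is moved stays moved. The work goes in short steps, each a Python script; the robot and the scene stay as the last script left them, time stands still between calls to the robot, and variables do not carry over. Pictures are saved under pics/ and viewed, at most 10 in all, crops included, and the job is handed in when it is done.

```bash
mkdir -p pics
cat > h.py <<'E'
from bench import *
import numpy as np, cv2
def cloud(im):
    d=im["depth"];K=np.array(im["camera_matrix"]);V=np.array(im["view"])
    v,u=np.mgrid[:d.shape[0],:d.shape[1]]
    c=np.stack([(u-K[0,2])/K[0,0]*d,-(v-K[1,2])/K[1,1]*d,-d,np.ones_like(d)],-1)
    w=(c@np.linalg.inv(V).T)[...,:3]; w[d==0]=np.nan
    return w
E
python3 - <<'E'
from h import *
for n in("scene","top"):
    i=get_image(n);cv2.imwrite(f"pics/{n}0.png",i["frame"]);np.savez(f"{n}0.npz",**i)
    print(n,np.array(i["camera_matrix"]),np.array(i["view"]).round(3))
s=state();print(s["time"],s["ee_rot"],s["ee_pos"])
E
```

```text
scene [[511.0279858    0.         282.83346591]
 [  0.         511.0279858  219.21736115]
 [  0.           0.           1.        ]] [[ 0.692  0.722  0.002 -0.376]
 [-0.494  0.471  0.731  0.21 ]
 [ 0.527 -0.507  0.683 -1.566]
 [ 0.     0.     0.     1.   ]]
top [[484.83159774   0.         273.38649609]
 [  0.         484.83159774 214.05434468]
 [  0.           0.           1.        ]] [[ 0.029 -0.999 -0.017  0.013]
 [ 0.987  0.025  0.156 -0.518]
 [-0.156 -0.022  0.988 -1.231]
 [ 0.     0.     0.     1.   ]]
0.1 [-2.63533440e-04  2.25411984e-01  9.74263147e-01 -8.30175837e-04] [0.26342399 0.53880522 0.22961374]
```

View pics/top0.png

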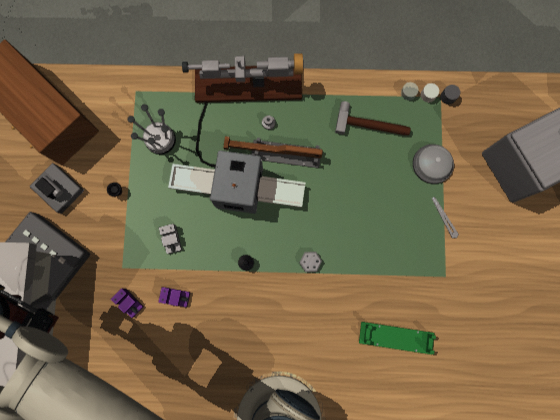

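View pics/scene0.png

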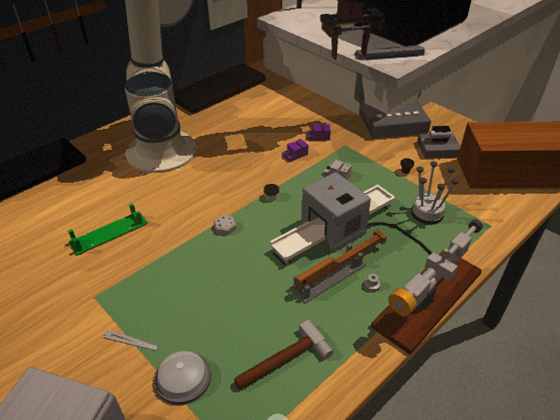

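The top view has the steel vice at (171,239). Its two purple look-alikes are at (127,302) and (175,297). The demagnetiser housing is at (237,180), the stick in its grey rest at (273,152), and the green rest look-alike at (398,338). The steel vice is the one described. I'll confirm it and the stick direction in one enlarged composite.

Run:
```python
import sys
import numpy as np, cv2
t=cv2.imread("pics/top0.png");s=cv2.imread("pics/scene0.png")
a=cv2.resize(t[125:265,150:340],None,fx=4,fy=4,interpolation=cv2.INTER_CUBIC)[:, :760]
b=cv2.resize(s[150:300,260:410],None,fx=4,fy=4,interpolation=cv2.INTER_CUBIC)
cv2.imwrite("pics/ct.png",a);cv2.imwrite("pics/cs.png",b)
```

```text
(no output)
```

View pics/ct.png

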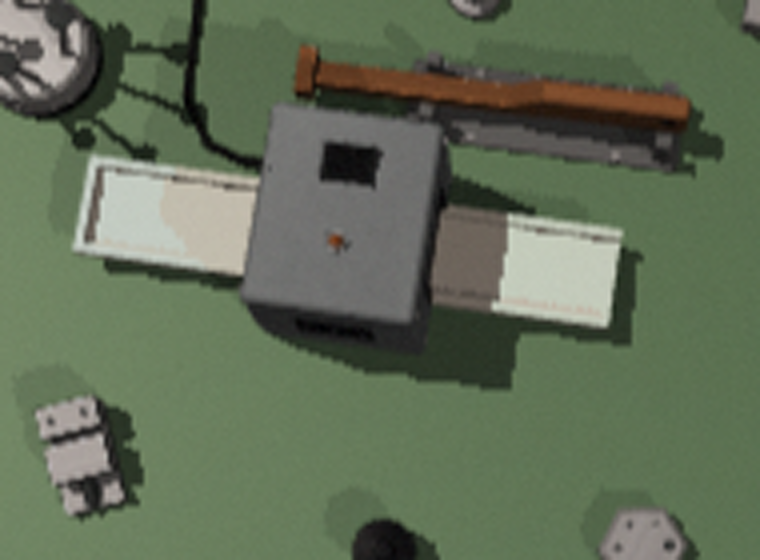

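View pics/cs.png

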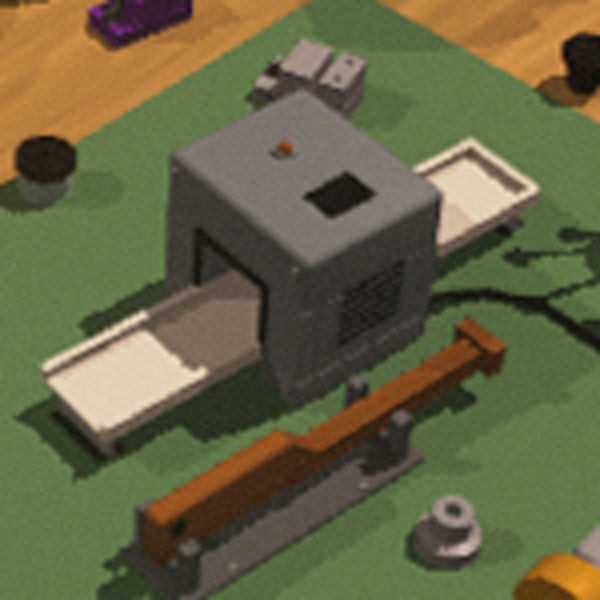

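The crops show the steel vice (top crop (80,455)), clearly not purple. The stick's cross head, at (308,70), points left (world +y). The infeed is the open right end, at (560,270), and the end stop is on the left. Now I'll measure.

```bash
cat > meas.py <<'E'
from h import *
def rect(p):
    (c,s,a)=cv2.minAreaRect((p[:,:2]*1000).astype(np.float32))
    b=cv2.boxPoints((c,s,a)); e=[b[1]-b[0],b[2]-b[1]]; l=max(e,key=np.linalg.norm)
    return np.round(c,1),np.round(sorted(s),1),round(float(np.degrees(np.arctan2(l[1],l[0])))%180,2)
def sel(ws,c,r,z0,z1):
    o=[]
    for w in ws:
        p=w.reshape(-1,3);p=p[~np.isnan(p[:,0])]
        o.append(p[(np.linalg.norm(p[:,:2]-c,axis=1)<r)&(p[:,2]>z0)&(p[:,2]<z1)])
    return o
E
python3 - <<'E'
from meas import *
ims=[dict(np.load(f"{n}0.npz")) for n in("top","scene")]
ws=[cloud(i) for i in ims]; t=ws[0]
for nm,(u,v) in dict(mat=(220,230),roof=(237,165),infeed=(285,190),out=(190,178),vice=(171,239),handle=(305,151),blade=(250,147),hammer=(342,118),die=(268,122)).items(): print(nm,(t[v,u]*1000).round(1))
def rep(nm,c,r,z0,z1):
    for k,p in zip(("top","scn"),sel(ws,np.array(c),r,z0,z1)):
        if len(p)>8: print(nm,k,len(p),*rect(p),'z',np.percentile(p[:,2],[5,50,95]).round(4))
rep("vice",t[239,171,:2],.05,.028,.05)
rep("viceall",t[239,171,:2],.05,.006,.05)
rep("roof",t[165,237,:2],.1,.115,.14)
rep("handle",t[151,305,:2],.09,.052,.075)
s=t[147,260,:2]
# slide floor: pixels in z range 24..42 white in top
fr=ims[0]["frame"]; 
for nm,(u0,u1,v0,v1) in dict(infeed=(262,310,172,212),out=(165,212,160,198)).items():
    w=t[v0:v1,u0:u1].reshape(-1,3); w=w[(w[:,2]>.02)&(w[:,2]<.045)]
    print(nm,rect(w),np.percentile(w[:,2],[5,50,95]).round(4))
w=t[128:172,215:330];hsv=cv2.cvtColor(fr,cv2.COLOR_BGR2HSV)[128:172,215:330]
m=(hsv[...,0]<18)&(hsv[...,1]>110); p=w[m]; p=p[~np.isnan(p[:,0])]
print("stick all",len(p),rect(p))
for a,b in((.03,.05),(.052,.07)):
    q=p[(p[:,2]>a)&(p[:,2]<b)]; print(rect(q),np.median(q[:,2]))
E
```

```text
mat [476.7 171.    1.4]
roof [624.2 119.1 131.2]
infeed [584.8  -1.5  31.5]
out [612.4 255.   27. ]
vice [445.3 294.   36.2]
handle [684.8 -51.5  60.8]
blade [698.5  95.4  40. ]
hammer [ 790.9 -152.3   25.5]
die [773.4  49.6  29.7]
vice top 280 [453.8 302.2] [40.4 55.9] 15.58 z [0.0306 0.0358 0.0395]
vice scn 187 [461.9 304. ] [46.7 53.3] 18.46 z [0.0295 0.036  0.0398]
viceall top 472 [447.2 290.9] [79.3 84.2] 33.75 z [0.0096 0.033  0.039 ]
viceall scn 321 [448.5 297.1] [50.7 85.9] 24.8 z [0.0096 0.032  0.0392]
roof top 2197 [593.1 122.7] [111.8 130.2] 173.07 z [0.1204 0.1248 0.1293]
roof scn 1747 [599.2 121.6] [114.1 133.6] 174.04 z [0.1188 0.1254 0.1288]
handle top 258 [688.  -42.5] [ 18.3 108.8] 83.91 z [0.0543 0.0607 0.065 ]
handle scn 328 [694.7 -44.8] [ 18.3 108.2] 83.8 z [0.0533 0.0609 0.0644]
infeed (array([579.3,   6.9]), array([ 67.5, 115.6]), 83.44) [0.0257 0.0307 0.0393]
out (array([608.1, 250.7]), array([ 66.9, 114.5]), 83.0) [0.0262 0.0308 0.0396]
stick all 772 (array([702.3,  34.4]), array([ 37.3, 263.6]), 85.7)
(array([692.1,  36.9]), array([ 30.7, 261.3]), 82.3) 0.040048300405900905
(array([688. , -42.3]), array([ 18.3, 108.4]), 83.91) 0.06071135742359712
```

```bash
cat >> h.py <<'E'
def q(th):  # tool down, finger closing axis at world angle th (deg)
    f=np.radians((th+90)/2); return [0,float(np.cos(f)),float(np.sin(f)),0]
def st(m=""):
    s=state();print(m,round(s["time"],2),"tcp",np.round(s["ee_pos"],4),"gap",round(float(s["finger_gap"]),4),"F",np.round(s["ft_force"],1),"q6",round(float(s["joint_pos"][5]),2))
YAW=-6.8; C=np.array([.5955,.1225])
def W(x,y,z): # demag -> world (m)
    a=np.radians(YAW);return [float(C[0]+np.cos(a)*x-np.sin(a)*y),float(C[1]+np.sin(a)*x+np.cos(a)*y),z]
E
python3 - <<'E'
from h import *
p=[.449,.301]
move_to(p+[.15],q(-74.4));st()
move_l(p+[.019],.12);st()
close();st("closed")
move_l(p+[.2],.15);st("up")
move_to(W(0,-.118,.2),q(YAW));st()
move_l(W(0,-.118,.1),.15);st()
for n in("scene","top"):
    i=get_image(n);cv2.imwrite(f"pics/{n}1.png",i["frame"]);np.savez(f"{n}1.npz",**i)
a=cv2.imread("pics/scene1.png")[130:280,250:420];cv2.imwrite("pics/c1.png",cv2.resize(a,None,fx=4,fy=4,interpolation=cv2.INTER_CUBIC))
E
```

```text
1.75 tcp [0.4489 0.3014 0.1502] gap 0.0879 F [-0.1  0.3  0.2] q6 1.83
 2.99 tcp [0.4496 0.3013 0.0201] gap 0.088 F [-0.2  1.2  0.7] q6 1.83
closed 3.79 tcp [0.449  0.3009 0.019 ] gap 0.04 F [ 0.3  0.9 -0.3] q6 1.83
up 5.15 tcp [0.4486 0.3008 0.1985] gap 0.0399 F [-0.3  0.1 -4. ] q6 1.83
 6.7 tcp [0.5814 0.0059 0.1998] gap 0.0398 F [-0.3  0.9 -4.5] q6 0.07
 7.52 tcp [0.5821 0.0055 0.1013] gap 0.0397 F [ 0.4 -1.1 -4.2] q6 0.07
```

View pics/c1.png

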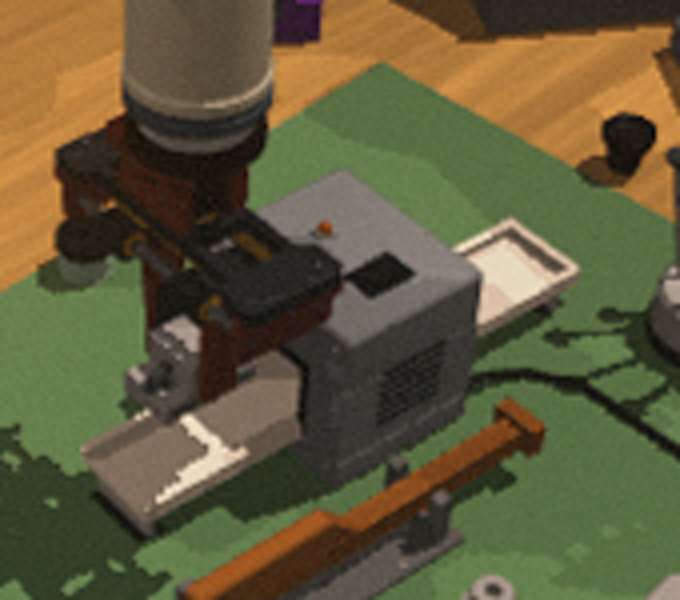

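Run:
```python
from h import *
a=np.radians(YAW);R=np.array([[np.cos(a),-np.sin(a)],[np.sin(a),np.cos(a)]])
T=np.array([.5821,.0055])
for n in("scene","top"):
    w=cloud(dict(np.load(n+"1.npz"))).reshape(-1,3);w=w[~np.isnan(w[:,0])]
    l=(w[:,:2]-T)@R
    m=(abs(l[:,0])<.035)&(l[:,1]>-.05)&(l[:,1]<-.013)&(w[:,2]>.078)&(w[:,2]<.125)
    p=np.c_[l,w[:,2]][m]*1000;print(n,len(p))
    if len(p)>10:
        print("x pct",np.percentile(p[:,0],[0,3,10,50,90,97,100]).round(1),"y",np.percentile(p[:,1],[3,50,97]).round(1),"z",np.percentile(p[:,2],[3,97]).round(1))
        print(np.histogram(p[:,0],np.arange(-35,36,3.5))[0])
# slide outlines in nominal demag frame, original images
for n in("scene0","top0"):
    w=cloud(dict(np.load(n+".npz"))).reshape(-1,3);w=w[~np.isnan(w[:,0])]
    l=(w[:,:2]-C)@R*1000;z=w[:,2]*1000
    for nm,y0,y1 in(("in",-165,-125),("in2",-125,-70),("out",80,120),("out2",120,170)):
        m=(abs(l[:,0])<45)&(l[:,1]>y0)&(l[:,1]<y1)&(z>24)&(z<43)
        x=l[m,0];print(n,nm,len(x),np.percentile(x,[2,50,98]).round(1),"mid",round((np.percentile(x,2)+np.percentile(x,98))/2,1))
    m=(abs(l[:,0])<75)&(abs(l[:,1])<80)&(z>118)&(z<133)
    print("roof",np.percentile(l[m],[1,99],axis=0).round(1).tolist())
    m=(abs(l[:,0])<24)&(abs(l[:,1])>130)&(abs(l[:,1])<215)&(z>24)&(z<43);print("y ends",np.percentile(l[m][:,1],[1,99]).round(1))
```

```text
scene 244
x pct [-19.1 -15.7 -12.1   6.6  22.1  23.5  25.3] y [-34.5 -21.7 -13.8] z [ 85.1 118.7]
[ 0  0  0  0  3 11 19 18 17  8 23 30 17 21 19 25 32  1  0  0]
top 11
x pct [-16.  -15.2 -13.1   7.6  15.   17.1  18.1] y [-34.5 -33.5 -30.9] z [91.9 97.9]
[0 0 0 0 0 1 2 1 0 0 0 1 2 1 2 1 0 0 0 0]
scene0 in 378 [-29.4   2.3  36.7] mid 3.6
scene0 in2 489 [-29.3   2.   36.1] mid 3.4
scene0 out 49 [14.6 33.3 37. ] mid 25.8
scene0 out2 284 [-28.5   8.8  37.2] mid 4.4
roof [[-59.1, -54.6], [68.2, 53.2]]
y ends [-173.9  185.4]
top0 in 372 [-35.1  -1.6  29.4] mid -2.9
top0 in2 510 [-35.4  -1.9  29.2] mid -3.1
top0 out 364 [-35.2  -1.3  29.6] mid -2.8
top0 out2 458 [-35.3  -2.   29.3] mid -3.0
roof [[-66.5, -53.6], [60.2, 53.6]]
y ends [-173.5  184.8]
```

The held vice calibrates the cameras: the scene view reads +3.5 mm in x and the top view −3 mm, so the averaged demagnetiser pose is right. I'll lower the vice and release it.

Run:
```python
from h import *
move_l(W(0,-.118,.056),.06);st()
z=.056
while z>.0475:
    z-=.0015; move_l(W(0,-.118,z),.02); f=state()["ft_force"][2]
    if f>-2.5: break
st("down %.4f"%z)
gripper_open();st("open")
move_l(W(0,-.118,.15),.12)
move_to(W(.1135,-.133,.2),q(YAW));st()
move_l(W(.1135,-.2,.2),.15)
for n in("scene","top"):
    i=get_image(n);cv2.imwrite(f"pics/{n}2.png",i["frame"]);np.savez(f"{n}2.npz",**i)
a=np.radians(YAW);R=np.array([[np.cos(a),-np.sin(a)],[np.sin(a),np.cos(a)]])
for n,o in(("scene2",3.5),("top2",-3)):
    w=cloud(dict(np.load(n+".npz"))).reshape(-1,3);w=w[~np.isnan(w[:,0])]
    l=(w[:,:2]-C)@R*1000-[o,0];z=w[:,2]*1000
    for nm,m in (("vice",(abs(l[:,0])<32)&(abs(l[:,1]+118)<45)&(z>55)&(z<75)),("handle",(abs(l[:,0]-113)<25)&(abs(l[:,1]+153)<70)&(z>53)&(z<72)),("blade",(abs(l[:,0]-113)<12)&(l[:,1]>-95)&(l[:,1]<20)&(z>34)&(z<46)),("head",(abs(l[:,0]-113)<30)&(l[:,1]>35)&(l[:,1]<85)&(z>34)&(z<54))):
        p=l[m]
        if len(p)<10: print(n,nm,len(p));continue
        r=cv2.minAreaRect(p.astype(np.float32)); print(n,nm,len(p),np.round(r[0],1),np.round(r[1],1),round(r[2],1),"pct",np.percentile(p,[2,98],axis=0).round(1).tolist(),np.median(z[m]).round(1))
b=cv2.imread("pics/top2.png")[125:265,150:340];cv2.imwrite("pics/c2.png",cv2.resize(b,None,fx=4,fy=4,interpolation=cv2.INTER_CUBIC))
```

```text
8.5 tcp [0.5818 0.0053 0.0564] gap 0.0394 F [ 0.8 -0.6 -3.9] q6 0.07
down 0.0485 9.75 tcp [0.5819 0.0053 0.049 ] gap 0.0401 F [ 0.3 -0.6 -2.5] q6 0.07
open 10.62 tcp [0.5815 0.0054 0.0485] gap 0.0882 F [ 0.5 -0.3  0.2] q6 0.07
 12.19 tcp [ 0.6919 -0.0229  0.198 ] gap 0.0879 F [-0.6 -0.2  0.1] q6 0.04
scene2 vice 297 [  -0.4 -113.4] [57.6 43.2] 89.2 pct [[-19.8, -134.5], [19.8, -88.5]] 65.4
scene2 handle 308 [ 114.8 -154.4] [ 17.1 105.9] 0.3 pct [[106.9, -206.7], [122.4, -108.1]] 61.2
scene2 blade 278 [112.1 -38.3] [ 20.5 113.5] 1.6 pct [[103.3, -90.2], [121.4, 16.6]] 40.3
scene2 head 99 [111.5  46.6] [34.7 22.4] 3.2 pct [[96.0, 35.9], [127.0, 57.4]] 42.6
top2 vice 201 [   0.  -105.1] [39.9 45.1] 1.0 pct [[-19.7, -125.6], [19.1, -83.2]] 65.7
top2 handle 83 [ 114.  -135.6] [16.3 65.7] 1.2 pct [[106.1, -167.9], [121.9, -104.3]] 60.5
top2 blade 259 [112.5 -37.2] [ 17.9 112.6] 1.6 pct [[104.3, -91.1], [121.3, 17.8]] 39.3
top2 head 80 [111.1  46.1] [22.1 31.5] 89.5 pct [[95.7, 35.8], [126.7, 57.0]] 41.8
```

View pics/c2.png

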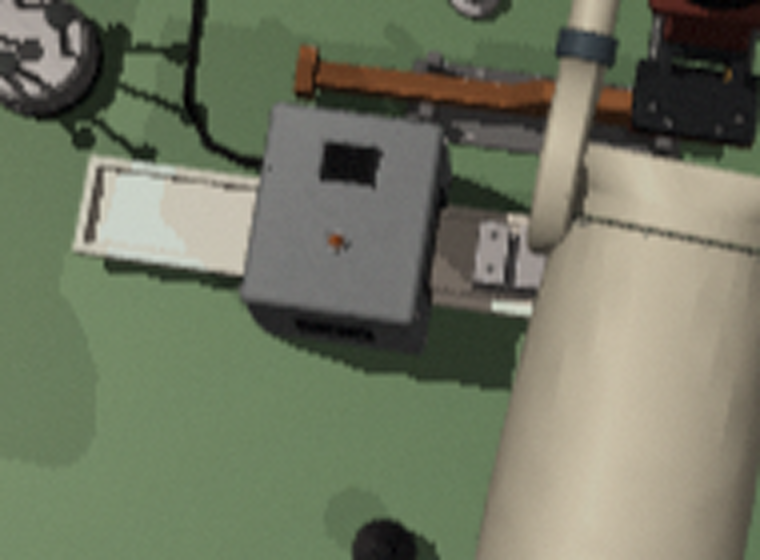

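Vice sits centred between the fences. Next, grip the stick, lift it, carry it back behind the infeed and check how it hangs.

Run:
```python
from h import *
A=YAW+.9
move_to(W(.1139,-.137,.12),q(A));st()
move_l(W(.1139,-.137,.040),.08);st()
close();st("closed")
move_l(W(.1139,-.137,.110),.08);st("lift")
move_l(W(.1139,-.375,.110),.2);st("back")
move_l(W(0,-.375,.110),.15,q(YAW));st("side")
for n in("scene","top"):
    i=get_image(n);cv2.imwrite(f"pics/{n}3.png",i["frame"]);np.savez(f"{n}3.npz",**i)
a=np.radians(YAW);R=np.array([[np.cos(a),-np.sin(a)],[np.sin(a),np.cos(a)]])
for n,o in(("scene3",3.5),("top3",-3)):
    d=dict(np.load(n+".npz"));h=cv2.cvtColor(d["frame"],cv2.COLOR_BGR2HSV).reshape(-1,3)
    w=cloud(d).reshape(-1,3)
    l=(w[:,:2]-C)@R*1000-[o,0];z=w[:,2]*1000
    for y0 in range(-440,-150,30):
        m=(h[:,0]<20)&(h[:,1]>100)&(abs(l[:,0])<30)&(l[:,1]>y0)&(l[:,1]<y0+30)&(z>75)&(z<150)
        if m.sum()>5: print(n,y0,m.sum(),"x",np.percentile(l[m,0],[3,97]).round(1),"ztop",np.percentile(z[m],[50,90]).round(1),"ymax",np.percentile(l[m,1],99).round(1))
```

```text
13.38 tcp [ 0.6922 -0.0266  0.1201] gap 0.0878 F [-0.9  0.5  1. ] q6 0.01
 14.53 tcp [ 0.6929 -0.027   0.041 ] gap 0.0881 F [0.5 0.1 0.6] q6 0.01
closed 15.63 tcp [ 0.6924 -0.027   0.04  ] gap 0.0161 F [ 0.5  0.6 -0.2] q6 0.01
lift 16.66 tcp [ 0.692 -0.027  0.109] gap 0.0158 F [ 0.2  0.5 -1. ] q6 0.01
back 18.0 tcp [ 0.6646 -0.2621  0.1101] gap 0.0158 F [ 0.2 -1.1 -1.1] q6 -0.32
side 18.91 tcp [ 0.5517 -0.2496  0.1102] gap 0.0157 F [ 0.5  1.  -1.4] q6 -0.36
scene3 -440 225 x [-4.5  8.5] ztop [122.9 133. ] ymax -410.3
scene3 -410 246 x [-8.5 16.5] ztop [124.4 133.4] ymax -380.8
scene3 -320 31 x [-1.1  9. ] ztop [105.9 110.5] ymax -290.1
scene3 -290 126 x [-7.5  9.6] ztop [109.1 111.3] ymax -260.3
scene3 -260 119 x [-6.6  8.9] ztop [109.1 112.1] ymax -230.6
scene3 -230 119 x [-7.4  9.2] ztop [108.7 112. ] ymax -201.0
scene3 -200 124 x [-13.   16.4] ztop [110.9 115.4] ymax -179.2
top3 -350 33 x [-6.3  9.8] ztop [111.3 115.4] ymax -320.2
top3 -320 81 x [-6.6  8.7] ztop [109.3 113.5] ymax -290.7
top3 -290 80 x [-6.9  8.5] ztop [110.  112.2] ymax -260.3
top3 -260 78 x [-6.6  8.9] ztop [109.5 112.1] ymax -230.4
top3 -230 78 x [-6.3  8.4] ztop [109.4 112.6] ymax -200.3
top3 -200 84 x [-14.   15.8] ztop [112.5 115.9] ymax -180.5
```

Run:
```python
from h import *
x=-.001
move_l(W(x,-.375,.0505),.08);st("low")
move_l(W(x,-.352,.0505),.05);st("near")
move_l(W(x,-.123,.0505),.045);st("pushed")
i=get_image("scene");cv2.imwrite("pics/scene4.png",i["frame"])
b=i["frame"][130:280,250:420];cv2.imwrite("pics/c4.png",cv2.resize(b,None,fx=4,fy=4,interpolation=cv2.INTER_CUBIC))
w=cloud(i).reshape(-1,3);a=np.radians(YAW);R=np.array([[np.cos(a),-np.sin(a)],[np.sin(a),np.cos(a)]])
l=(w[:,:2]-C)@R*1000-[3.5,0];z=w[:,2]*1000
m=(abs(l[:,0])<30)&(l[:,1]>58)&(l[:,1]<180)&(z>52)&(z<75);print(m.sum(),np.percentile(l[m],[2,98],axis=0).round(1))
```

```text
low 19.9 tcp [ 0.5504 -0.2499  0.0511] gap 0.016 F [-1.2  0.  -1.5] q6 -0.36
near 20.51 tcp [ 0.5529 -0.2267  0.0506] gap 0.0159 F [-0.5 -0.3  0.2] q6 -0.33
pushed 25.75 tcp [5.799e-01 4.000e-04 5.050e-02] gap 0.016 F [ 0.  -1.9 -1.3] q6 0.06
162 [[-17.9 105.2]
 [ 21.7 140.9]]
```

View pics/c4.png

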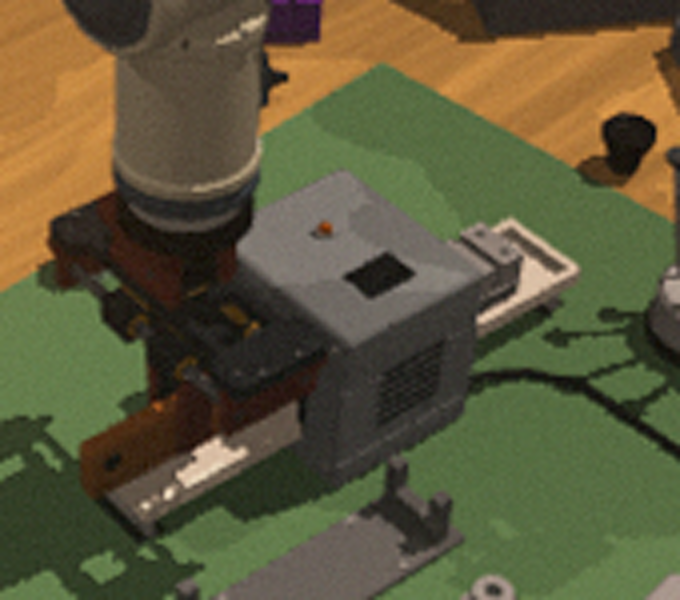

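The vice is on the outfeed at crop (490,260), leading end at y≈141 mm, so its trailing end is at about 72 mm and clear of the housing. I'll draw the stick out and return it.

Run:
```python
from h import *
A=YAW+.9
move_l(W(-.001,-.375,.0505),.1);st("out")
move_l(W(-.001,-.375,.110),.1)
move_l(W(.1139,-.375,.110),.15,q(A))
move_l(W(.1139,-.137,.110),.15);st("over")
move_l(W(.1139,-.137,.050),.08)
move_l(W(.1139,-.137,.0405),.02);st("down")
gripper_open();st("open")
move_l(W(.1139,-.137,.14),.1)
move_to([.40,-.30,.3],q(-40));st("away")
for n in("scene","top"):
    i=get_image(n);cv2.imwrite(f"pics/{n}5.png",i["frame"]);np.savez(f"{n}5.npz",**i)
a=np.radians(YAW);R=np.array([[np.cos(a),-np.sin(a)],[np.sin(a),np.cos(a)]])
for n,o in(("scene5",3.5),("top5",-3)):
    w=cloud(dict(np.load(n+".npz"))).reshape(-1,3)
    l=(w[:,:2]-C)@R*1000-[o,0];z=w[:,2]*1000
    for nm,m in (("vice",(abs(l[:,0])<32)&(abs(l[:,1]-110)<48)&(z>36+5)&(z<75)),("handle",(abs(l[:,0]-113)<25)&(abs(l[:,1]+153)<70)&(z>53)&(z<72)),("head",(abs(l[:,0]-113)<30)&(l[:,1]>35)&(l[:,1]<85)&(z>34)&(z<54))):
        p=l[m]; print(n,nm,len(p),len(p) and (np.percentile(p,[2,98],axis=0).round(1).tolist(),np.median(z[m]).round(1)))
```

```text
out 28.47 tcp [ 0.5502 -0.2494  0.0505] gap 0.0159 F [ 0.  -0.6  0.5] q6 -0.36
over 31.86 tcp [ 0.6923 -0.028   0.11  ] gap 0.0158 F [-0.2  0.2 -1.1] q6 0.01
down 33.38 tcp [ 0.6923 -0.027   0.0404] gap 0.0157 F [-0.3  0.  -0.9] q6 0.01
open 34.57 tcp [ 0.6924 -0.027   0.0405] gap 0.0876 F [-0.5  0.4 -1.1] q6 0.01
away 37.29 tcp [ 0.4006 -0.2996  0.2992] gap 0.088 F [-0.9 -0.1  0.1] q6 -0.01
scene5 vice 199 ([[-17.1, 107.5], [24.1, 140.7]], np.float64(64.6))
scene5 handle 316 ([[105.9, -206.2], [122.3, -105.8]], np.float64(61.1))
scene5 head 96 ([[95.8, 37.4], [126.0, 57.8]], np.float64(42.3))
top5 vice 453 ([[-19.4, 71.9], [27.0, 139.8]], np.float64(63.1))
top5 handle 251 ([[105.4, -205.4], [122.0, -105.5]], np.float64(60.6))
top5 head 80 ([[95.2, 36.0], [126.6, 56.8]], np.float64(41.8))
```

View pics/top5.png

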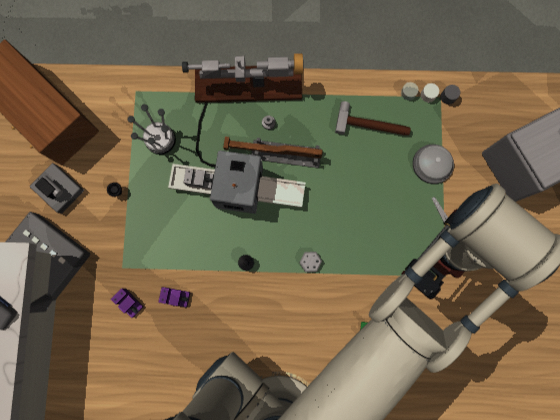

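The top view shows the vice on the outfeed at (195,178), clear of the housing. The stick is back in its rest at (273,150), and the bystanders in view haven't moved. The tweezers are partly hidden behind the arm. Handing in.

```bash
python3 -c "
from bench import *
print(job_done())"
```

```text
the job is handed in; nothing more can be done
None
```

The vice went through the tunnel demagnetiser at about 4.5 cm/s on average and lies about 17 mm clear of the housing on the outfeed; the stick is back in both forks of its rest, and the job was handed in at about 37 s.

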